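Load the vial tray from the chilled sample box into the autosampler bay

TASK

Swing the blue lid of the white sample box right over so that it stays open by itself, then lift the vial tray out by its handle, keeping it level. Set it down gently between the rails of the autosampler's loading bay, fully home against the white stop, and let go. Leave the lid open, do not force it, and leave the other things on the bench alone.

Things in the scene. Friction and masses are not known exactly. Their poses are not given: they have to be found in the camera images.
- case: white chilled sample box, fixed to the bench: open-topped, 150 mm (its x) by 220 mm (its y) by 150 mm high; its well is 95 mm deep, with walls 5 mm thick and its floor 55 mm above the bench. Origin: centre of its underside; x points from its front to its hinge side, z up. It may stand left or right of the middle, turned up to 17 degrees.
- lid (a joint): angle of the box's blue lid, rad: 0 shut, 1.57 upright, 1.92 fully open against its stop. The lid turns freely about the top edge of the +x wall; let go below about 1.53 it falls shut, past that it falls open and stays. No latch, no handle. It weighs 0.2 to 0.42 kg.
- lid_hinge (a point): middle of the lid's hinge line, on top of the box's +x wall (150.5 mm up, 75 mm along the box's x); the line runs along the box's y.
- lid_lip (a point): middle of the lower edge of the lid's free front end, 180 mm from the hinge line; it moves with the lid. The lid is a plate 220 mm wide, 8 mm thick, with its underside level with the hinge when shut, and juts 30 mm beyond the box's front wall: fingers that point down and forward at some 25 to 45 degrees from vertical can reach under that lip from the front, lift it and push it over.
- tray: blue vial tray inside the box, loose on its floor: block 90 mm (its x) by 140 mm (its y) by 28 mm, amber vials with white and red caps standing up to 40 mm high in two blocks that begin 38 mm either side of the middle along y, 0.35 to 0.7 kg. Origin: centre of its underside, z up; either way round is the same. It lies within 6 degrees of the box's own axes, up to 20 mm off the middle.
- tray_grip (a point): grip point of the tray's upright aluminium handle plate, 72 mm above the tray's underside. The plate is 12 mm thick (tray's y), 50 mm long (tray's x), its top 84 mm above the underside: pinch it from above across the tray's y. When the tray is in the box the handle top is 11 mm below the box's rim.
- dock: loading bay of the autosampler, fixed: aluminium deck 160 mm (its x) by 164 mm, 12 mm thick, open at its -x end and above; black guide rails along x at both sides, 148 mm apart inside and rising 18 mm above the deck; at its +x end a white stop wall rising 33 mm above the deck, its inner face at x = +60 mm. Origin: centre of its underside, z up. It stands on the other side of the middle from the box, turned up to 17 degrees.
- dock_home (a point): on the bay's deck (12 mm up, 15 mm along the bay's x): where the tray's origin lies when the tray is fully home, its 140 mm side touching the stop, between the rails, flat on the deck.
- solvent_a: bystander, leave alone: clear glass bottle with blue cap, 80 mm across, 190 mm tall. Origin: centre of its underside.
- solvent_b: bystander, leave alone: amber glass bottle with red cap, 80 mm across, 190 mm tall. Origin: centre of its underside.
- wrench: bystander, leave alone: steel open-ended wrench, 150 mm long, lying flat. Origin: on its underside.
- filter_box: bystander, leave alone: small clear box with green lid band, 70 x 60 x 35 mm. Origin: centre of its underside.
- beaker: bystander, leave alone: glass beaker, 70 mm across, 90 mm tall. Origin: centre of its underside.
- wash_jar: bystander, leave alone: glass jar, 64 mm across, 90 mm tall. Origin: centre of its underside.
- column_box: bystander, leave alone: flat cardboard box, 60 x 180 x 30 mm. Origin: centre of its underside.
Not all that is in view belongs to the job. There is more than one size of the dock; the job needs the larger.

How it is judged:
By the outcome, as a careful person would: the job done as asked, in the order asked, and still so for the second after the job is handed in, with the robot touching nothing.
It also fails if it takes over 72 s, if anything falls off the work surface, if the arm or the gripper's body presses on something with over 40 N, if the wrist force passes 120 N, or if a joint passes its speed limit or range.

ROBOT

A 7-joint arm with a two-finger parallel gripper is mounted at the origin on the work surface. World frame = base frame: x ahead of the robot, y to its left, z up, the work surface at z = 0. Lengths are in m, angles in rad, forces in N, time in s.
With the tool pointing down it reaches from about 0.4 to 0.85 m from the base axis. Payload 4.5 kg.
Tool frame: the origin (TCP) lies between the finger pads; the fingertips stand 11 mm ahead of it and the grasp point (between the pads) lies 8 mm behind it (r.tip_reach is the distance from the TCP to the fingertips, in m); x points along the fingers, y is the direction in which the jaws open and shut, and the axes are right-handed (so a half turn about x gives the same grasp; the last joint's range is limited). The gripper opens to 88 mm and grips with 3 to 60 N. Pads are 18 mm wide; open, the fingers measure 123 mm over their backs; the gripper's body (75 mm by 187 mm) begins 45 mm behind the grasp point.
Start: joints at [-1.123, 0.689, -0.195, 1.565, 0.157, 0.902, -0.215], TCP at [0.251, 0.572, 0.25] pointing down, gripper open.
Joint ranges: [-3.01, 3.01], [-0.46, 2.08], [-1.47, 1.51], [0.13, 2.56], [-1, 4.14], [0.04, 2.09], [-2.66, 2.66]. Speed limits (rad/s): [2.57, 2.57, 3.14, 3.14, 3.14, 3.14, 3.14].

INTERFACE

Orientations are given as a unit quaternion [x, y, z, w].
In Python, from plant import r gives the robot as it stands.
- The arm moves only by the tool drive_tool, never from a script. Its argument "deltas" is a list of rows, each a list of 3 entries, a list of its own where there are three numbers: the turn, a rotation vector about the tool's x, y, z in degrees, then the shift along the tool's x, y, z in cm, then the finger opening in cm, from 0 to 8.81. A call has 1 to 12 rows; each row shifts and turns the commanded pose from where the row before left it, along the tool's axes as they then stand; what a row does not reach is not made up. A row lasts 1/12 s, in which the tool goes at most 41.7 mm and 7.16 degrees, less where a joint would pass 70% of its speed; a pose out of reach is approached as far as the arm can. A call is refused whole if a number of a shift passes 4.17 or a number of a turn 7.16, either way. A call with a gripper value outside its range is refused whole. The fingers move at their own pace and stop on an object; "force" is the grip in N (left out, the last holds). Time passes only in rows, so rows that do not move let the fingers close. It gives the time, the measured TCP pose, the force and the opening at its end, in the units of the state.
- r.get_state(): the state, without advancing time (a new reading comes with each control period).
- r.snapshot(name): name is "side" or "top" or "wrist"; returns a dict with "color" (384x512x3 uint8, red, green, blue), "fov_y" (degrees; the focal length in pixels is half the picture's height over the tangent of half this angle, whatever the lens; pixels are square), "cx", "cy" (the principal point, pixels), "k1" (the pictures are not rectified: a ray, as slopes to the right and down, at radius r is drawn at 1 + k1 r^2 times it, then the intrinsics apply), "extrinsics" (4x4, takes a point from world to camera coordinates); the wrist camera has in their place "tool_from_camera" (4x4, takes a point from camera to tool coordinates, whose origin is the TCP and whose axes are the tool frame's). Camera axes: x right, y up, looking along -z (the intrinsics and any distortion apply to the point x, -y, -z); pixel columns grow to the right and rows downward; lengths in m; the calibration is good to about 2 mm. A picture is of the moment at which its call begins: read the wrist's pose just before it. There is no depth.
- r.finish_job(): hands the job in, once; it reports no verdict.
The state is a dict: "clock": time; "q": joint angles; "qd": joint speeds; "joint_torque": joint torques, N m; "tool_pos": TCP position; "eef_rot": TCP orientation; "contact_force": force on the tool from outside, world axes, zero at the start; "moment": the same for the moment, N m; "opening": opening from 0.0 (shut) to 1.0 (fully open).
Only numpy, scipy, OpenCV 4.12 (cv2) and the standard library are available. Lean on these libraries where they do the work, as an engineer would, in place of code of your own. Each camera call takes 0.05 s, during which the arm holds its last target. There are 200 camera calls.

## Working session

There is one attempt and no reset: what is moved stays moved. The work goes in short steps, Python scripts to look and compute and a tool call to move; the robot and the scene stay as the last step left them, time stands still between calls to the robot, and variables do not carry over. Pictures are saved under pics/ and viewed, about 8 in all and at most 12, crops included, and the job is handed in when it is done.

Besides the shell and the picture viewer there is one more tool, called after ">>>" as name(argument=value, ...), one argument or row to a line, values as JSON. drive_tool: Moves the arm, as the interface text tells. Its arguments: {"type":"object","properties":{"deltas":{"type":"array","items":{"type":"array"}},"force":{"type":"number"}},"required":["deltas"]}

```bash
mkdir -p pics; ls; cat > h.py <<'E'
import numpy as np, cv2, json
from scipy.spatial.transform import Rotation as R
from plant import r
def shot(n,f):
    st=r.get_state(); s=r.snapshot(n); cv2.imwrite(f'pics/{f}.png',s['color'][:,:,::-1])
    if n=='wrist':
        T=np.eye(4);T[:3,:3]=R.from_quat(st['eef_rot']).as_matrix();T[:3,3]=st['tool_pos'];W=T@np.array(s['tool_from_camera'])
    else: W=np.linalg.inv(np.array(s['extrinsics']))
    f_=192/np.tan(np.radians(s['fov_y'])/2)
    c=dict(W=W.tolist(),f=f_,cx=s['cx'],cy=s['cy'],k1=s['k1']); json.dump(c,open(f'pics/{f}.json','w')); return s['color'],c
def load(f): return cv2.imread(f'pics/{f}.png')[:,:,::-1], json.load(open(f'pics/{f}.json'))
def ray(c,u,v):
    d=np.array([(u-c['cx'])/c['f'],(v-c['cy'])/c['f']]);p=d.copy()
    for _ in range(30): p=d/(1+c['k1']*(p@p))
    W=np.array(c['W']);return W[:3,3],W[:3,:3]@np.array([p[0],-p[1],-1])
def onz(c,u,v,z):
    o,d=ray(c,u,v);return o+d*(z-o[2])/d[2]
def proj(c,P):
    W=np.linalg.inv(np.array(c['W']));q=W[:3,:3]@np.array(P)+W[:3,3];p=np.array([q[0],-q[1]])/-q[2];p=p*(1+c['k1']*(p@p));return p*c['f']+[c['cx'],c['cy']]
def tri(obs):
    A=0;b=0
    for c,u,v in obs:
        o,d=ray(c,u,v);d/=np.linalg.norm(d);M=np.eye(3)-np.outer(d,d);A=A+M;b=b+M@o
    return np.linalg.solve(A,b)
E
python3 - <<'E'
from h import *
a,ca=shot('top','top0');b,cb=shot('side','side0')
for c in(ca,cb):print({k:np.round(c[k],3) for k in c})
print(r.get_state())
cv2.imwrite('pics/v0.png',np.vstack([cv2.resize(x,(400,300)) for x in (a,b)])[:,:,::-1])
E
```

```text
pics
{'W': array([[-0.025,  0.993, -0.116,  0.446],
       [-1.   , -0.025,  0.002,  0.004],
       [-0.   ,  0.116,  0.993,  1.42 ],
       [ 0.   ,  0.   ,  0.   ,  1.   ]]), 'f': np.float64(410.878), 'cx': np.float64(247.692), 'cy': np.float64(192.984), 'k1': np.float64(-0.009)}
{'W': array([[ 0.87 ,  0.26 , -0.42 , -0.095],
       [-0.493,  0.493, -0.717, -1.137],
       [ 0.021,  0.83 ,  0.557,  0.993],
       [ 0.   ,  0.   ,  0.   ,  1.   ]]), 'f': np.float64(454.216), 'cx': np.float64(260.087), 'cy': np.float64(193.072), 'k1': np.float64(-0.183)}
{'clock': 0.1, 'q': array([-1.12317776,  0.68989156, -0.19453391,  1.56622048,  0.157306  ,
        0.90248102, -0.21508485]), 'qd': array([-9.39104254e-04, -4.39343195e-04, -5.46874050e-06, -2.34376812e-03,
       -9.71912482e-04, -1.63741003e-03,  1.12962943e-04]), 'joint_torque': array([-3.20415209e-03, -5.28507936e+01, -1.27154253e+00, -1.53835541e+01,
       -5.26426511e-02,  1.98696944e-03,  2.03965561e-05]), 'tool_pos': array([0.25113461, 0.57174161, 0.24900111]), 'eef_rot': array([ 0.14466615,  0.69211003, -0.14579267,  0.69195369]), 'contact_force': array([-0.51849957,  0.54899838, -0.23311025]), 'moment': array([-0.00696106,  0.02999671,  0.03610983]), 'opening': 1.0031641382232972}
```

View pics/top0.png

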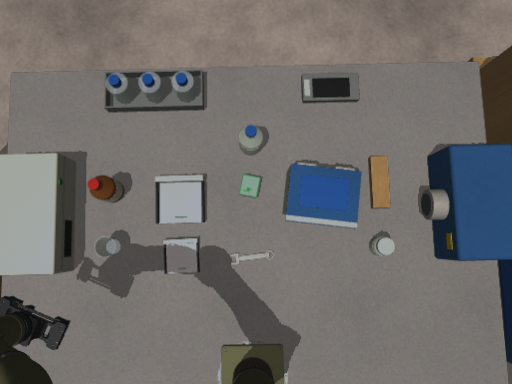

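View pics/side0.png

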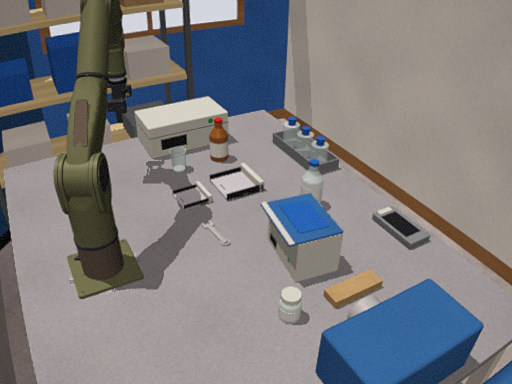

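Top view: sample box with blue lid at about (325,195), hinge side up (+x). There are two docks: the larger at (181,200) and the smaller at (182,256). I'll measure both and enlarge that region.

```bash
python3 - <<'E'
from h import *
a,c=load('top0')
v=np.hstack([cv2.resize(a[165:285,145:225],(400,600),interpolation=cv2.INTER_CUBIC),cv2.resize(a[155:235,275:375][:, :],(400,320),interpolation=cv2.INTER_CUBIC).copy() if 0 else cv2.copyMakeBorder(cv2.resize(a[155:235,280:370],(400,356),interpolation=cv2.INTER_CUBIC),0,244,0,0,cv2.BORDER_CONSTANT)])
cv2.imwrite('pics/crop0.png',v[:,:,::-1])
h=cv2.cvtColor(a,cv2.COLOR_RGB2HSV)
m=((h[...,1]>120)&(h[...,0]>100)&(h[...,0]<125)).astype(np.uint8)
m[:,:275]=0;m[:,375:]=0;m[:150]=0;m[240:]=0
k=max(cv2.findContours(m,0,2)[0],key=cv2.contourArea)
rc=cv2.minAreaRect(k);B=cv2.boxPoints(rc);print(rc);print(B)
W=np.array([onz(c,u,v,.1585) for u,v in B]);print(W.round(4));print([np.linalg.norm(W[i]-W[i-1]).round(4) for i in range(4)])
E
```

```text
((323.74615478515625, 192.47097778320312), (71.42079162597656, 50.95403289794922), 6.519801616668701)
[[285.3739  213.72844]
 [291.15955 163.10393]
 [362.1184  171.21352]
 [356.33276 221.83803]]
[[ 0.5256 -0.113   0.1585]
 [ 0.683  -0.1367  0.1585]
 [ 0.6519 -0.3565  0.1585]
 [ 0.4953 -0.3297  0.1585]]
[np.float64(0.2188), np.float64(0.1591), np.float64(0.222), np.float64(0.1589)]
```

View pics/crop0.png

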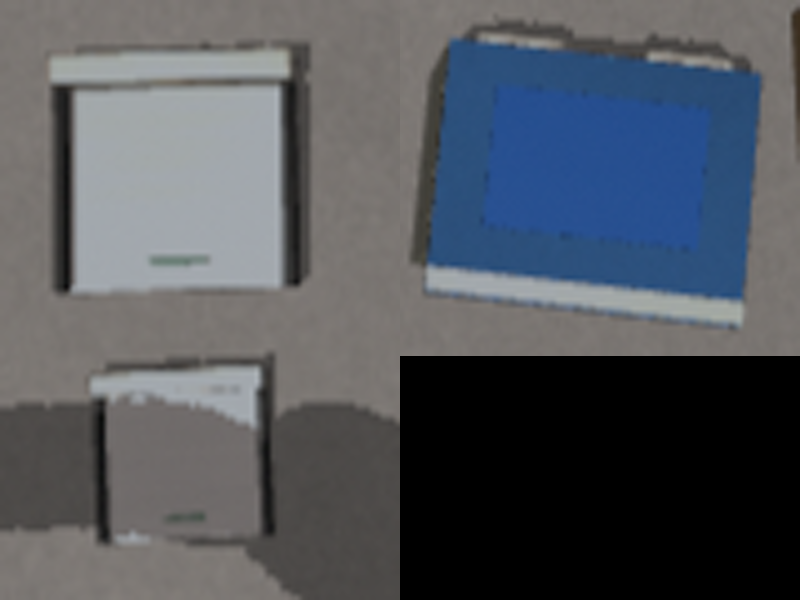

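The larger candidate at (181,200) has its white stop on the +x side. Its rail spacing should come out at 148 mm, while the one at (182,256) is clearly narrower. The white strip on the lid marks its free front edge. Next I'll check the sizes numerically.

```bash
cat >> h.py <<'E'
def tgt(pos=None,Rt=None):
    st=r.get_state();Rc=R.from_quat(st['eef_rot']);p=np.array(st['tool_pos'])
    if Rt is not None:
        rv=np.degrees((Rc.inv()*Rt).as_rotvec());print('turn',rv.round(2),'n',np.ceil(abs(rv).max()/7.16)); 
    else: Rt=Rc
    if pos is not None:
        d=Rt.inv().apply(np.array(pos)-p)*100;print('shift cm (after turn)',d.round(2),'n',np.linalg.norm(d)/4.17)
    print('pos',p.round(4),'F',np.round(st['contact_force'],2),'op',round(st['opening'],3),'t',round(st['clock'],2))
def tool(xdir,ydir):
    x=np.array(xdir)/np.linalg.norm(xdir);y=np.array(ydir);y=y-x*(x@y);y/=np.linalg.norm(y)
    return R.from_matrix(np.stack([x,y,np.cross(x,y)],1))
E
python3 - <<'E'
from h import *
a,c=load('top0')
P=lambda x,y,z:onz(c,145+x/5,165+y/5,z)
L=lambda x,y:onz(c,280+(x-400)*.225,155+y*80/356,.1585)
def pr(n,l):print(n,np.array(l).round(4).tolist())
pr('stop top outer/inner',[P(50,57,.045),P(291,48,.045),P(50,85,.045),P(291,78,.045)])
d=[P(72,292,.012),P(282,290,.012),P(72,88,.012),P(282,85,.012)];pr('deck',d);print(np.linalg.norm(d[0]-d[1]),np.linalg.norm(d[2]-d[3]))
e=[P(105,540,.012),P(262,535,.012)];print('small w',np.linalg.norm(e[0]-e[1]))
pr('lip',[L(425,293),L(743,325),L(450,40),L(760,73)])
st=r.get_state();print(R.from_quat(st['eef_rot']).as_matrix().round(3))
s=r.snapshot('wrist');print(np.round(s['tool_from_camera'],3),s['fov_y'],s['k1'])
yaw=np.radians(-8.3);bx=np.array([np.cos(yaw),np.sin(yaw),0]);by=np.array([-bx[1],bx[0],0])
for sg in(1,-1):
    Rt=tool(bx*np.sin(.61)-np.array([0,0,np.cos(.61)]),sg*by);tgt(None,Rt)
Rd=tool([0,0,-1],[0.0,1,0]);tgt([.40,.25,.45],Rd)
Rd=tool([0,0,-1],[0.0,-1,0]);tgt([.40,.25,.45],Rd)
E
```

```text
stop top outer/inner [[0.6702, 0.3132, 0.045], [0.6723, 0.1499, 0.045], [0.6511, 0.3131, 0.045], [0.6518, 0.1501, 0.045]]
deck [[0.5125, 0.3053, 0.012], [0.5103, 0.1616, 0.012], [0.6535, 0.3053, 0.012], [0.652, 0.1599, 0.012]]
0.1437388792536741 0.14539897360000417
small w 0.10602574169176918
lip [[0.5038, -0.113, 0.1585], [0.4763, -0.3313, 0.1585], [0.6802, -0.1368, 0.1585], [0.6514, -0.353, 0.1585]]
[[-0.001  0.402  0.916]
 [-0.002  0.916 -0.402]
 [-1.    -0.002  0.   ]]
[[-0.001  0.27  -0.963 -0.135]
 [ 1.     0.001 -0.001  0.   ]
 [ 0.001 -0.963 -0.27  -0.07 ]
 [ 0.     0.     0.     1.   ]] 62.45085353180393 -0.08283022484540566
turn [-14.9  -34.74   4.78] n 5.0
pos [0.2511 0.5718 0.2491] F [ 0.34 -0.46 -0.54] op 0.997 t 0.15
turn [157.57   6.82  49.61] n 23.0
pos [0.2511 0.5718 0.2491] F [ 0.34 -0.46 -0.54] op 0.997 t 0.15
turn [-2.371e+01 -1.000e-02  8.000e-02] n 4.0
shift cm (after turn) [-20.09 -32.18  14.89] n 9.773085002725997
pos [0.2511 0.5718 0.2491] F [ 0.34 -0.46 -0.54] op 0.997 t 0.15
turn [1.5629e+02 1.1000e-01 1.0000e-02] n 22.0
shift cm (after turn) [-20.09  32.18 -14.89] n 9.773085002725997
pos [0.2511 0.5718 0.2491] F [ 0.34 -0.46 -0.54] op 0.997 t 0.15
```

>>> drive_tool(
  deltas=[
    [[-5.9,0,0],[-2.5,0,0],0],
    [[-5.9,0,0],[-2.5,0,0],0],
    [[-5.9,0,0],[-2.5,0,0],0],
    [[-5.9,0,0],[-2.5,0,0],0],
    [[0,0,0],[-1,-2.8,2.1],0],
    [[0,0,0],[-1,-2.8,2.1],0],
    [[0,0,0],[-1,-2.8,2.1],0],
    [[0,0,0],[-1,-2.8,2.1],0],
    [[0,0,0],[-1,-2.8,2.1],0],
    [[0,0,0],[0,-2.8,2.1],0],
    [[0,0,0],[0,-2.8,2.1],0],
    [[0,0,0],[0,-2.8,2.1],0],
  ],
)

```text
clock: 1.15
tool_pos: [0.4196, 0.3463, 0.3998]
eef_rot: [0.001, 0.707, -0.001, 0.707]
contact_force: [0.3, -0.0, 0.2]
opening: 0.115
```

>>> drive_tool(
  deltas=[
    [[0,0,0],[0,-2.8,2.1],0],
    [[0,0,0],[0,-2.8,2.1],0],
    [[0,0,0],[0,-2.8,2.1],0],
    [[0,0,0],[0,-2.8,2.1],0],
    [[0,0,0],[0,0,0],0],
    [[0,0,0],[0,0,0],0],
  ],
)

```text
clock: 1.65
tool_pos: [0.5038, 0.2334, 0.3992]
eef_rot: [0.002, 0.707, -0.003, 0.707]
contact_force: [0.2, 1.4, -0.3]
opening: 0.003
```

```bash
python3 - <<'E'
from h import *
tgt([.5,.235,.4],tool([0,0,-1],[0,1,0]))
shot('wrist','w1')
E
```

```text
turn [-0.41 -0.03  0.06] n 1.0
shift cm (after turn) [-0.08  0.16 -0.38] n 0.100796907331626
pos [0.5038 0.2334 0.3992] F [ 0.16  1.38 -0.26] op 0.003 t 1.65
```

View pics/w1.png

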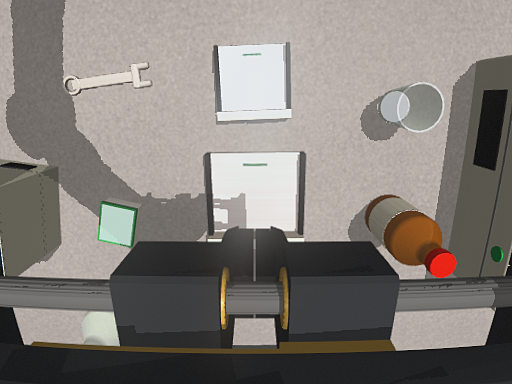

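Wrist view: the larger dock's deck spans about u 206–306 from v 152, with the gripper hiding the stop. The smaller dock is at (253,80), and the box's front-left corner is at the far left. I'll take the rail lines and the front edge from intensity profiles.

```bash
python3 - <<'E'
from h import *
a,c=load('w1');g=cv2.cvtColor(a,cv2.COLOR_RGB2GRAY).astype(int)
for v in(165,185,205,225):print(v,'L',g[v,200:220].tolist(),'R',g[v,292:312].tolist())
for u in(220,240,280,292):print(u,g[144:160,u].tolist())
def onz_(u,v,z):return onz(c,u,v,z).round(4).tolist()
for v in(165,185,205,225):
    for z in (.012,.030):
        print(v,z,[onz_(u,v,z)[:2] for u in (206,212,299,305)])
print([onz_(u,152,.012) for u in(210,255,300)])
E
```

```text
165 L [179, 181, 168, 118, 117, 79, 83, 85, 85, 73, 91, 190, 242, 232, 231, 231, 231, 231, 231, 232] R [232, 232, 234, 238, 215, 154, 169, 132, 72, 86, 89, 87, 81, 108, 168, 189, 185, 178, 173, 177]
185 L [178, 178, 181, 169, 114, 110, 67, 74, 75, 75, 63, 90, 197, 242, 234, 232, 232, 231, 232, 232] R [232, 232, 233, 238, 217, 156, 131, 67, 73, 82, 80, 78, 81, 154, 184, 176, 175, 176, 182, 182]
205 L [122, 118, 116, 115, 118, 120, 107, 54, 59, 64, 64, 58, 70, 127, 163, 153, 152, 152, 154, 156] R [231, 232, 236, 211, 151, 147, 101, 58, 72, 73, 69, 59, 153, 189, 178, 177, 180, 180, 175, 174]
225 L [112, 113, 114, 117, 116, 114, 117, 111, 59, 55, 58, 59, 53, 65, 124, 165, 159, 157, 158, 157] R [231, 232, 238, 210, 156, 125, 54, 59, 66, 64, 57, 93, 165, 187, 181, 178, 175, 174, 174, 175]
220 [182, 180, 175, 180, 182, 183, 188, 175, 122, 206, 239, 231, 231, 232, 233, 233]
240 [184, 182, 183, 183, 184, 182, 183, 164, 140, 220, 238, 233, 233, 232, 232, 233]
280 [183, 183, 186, 186, 182, 184, 184, 152, 208, 237, 232, 231, 232, 230, 230, 232]
292 [184, 182, 184, 186, 182, 179, 184, 146, 204, 239, 232, 231, 233, 231, 231, 232]
165 0.012 [[0.5344, 0.1532], [0.5345, 0.1633], [0.5356, 0.3093], [0.5357, 0.3194]]
165 0.03 [[0.5309, 0.156], [0.531, 0.1657], [0.5321, 0.3067], [0.5322, 0.3165]]
185 0.012 [[0.5691, 0.1515], [0.5692, 0.1618], [0.5703, 0.3103], [0.5704, 0.3206]]
185 0.03 [[0.5644, 0.1544], [0.5645, 0.1643], [0.5656, 0.3077], [0.5657, 0.3176]]
205 0.012 [[0.605, 0.1497], [0.6051, 0.1602], [0.6062, 0.3114], [0.6063, 0.3219]]
205 0.03 [[0.5991, 0.1527], [0.5992, 0.1628], [0.6003, 0.3088], [0.6004, 0.3189]]
225 0.012 [[0.6423, 0.1478], [0.6423, 0.1585], [0.6435, 0.3126], [0.6436, 0.3233]]
225 0.03 [[0.6351, 0.1508], [0.6351, 0.1611], [0.6363, 0.3099], [0.6364, 0.3202]]
[[0.5125, 0.1609, 0.012], [0.5132, 0.2356, 0.012], [0.5137, 0.3103, 0.012]]
```

Dock measured: rail gap 148 mm (it matches), yaw about 0.3°, home ≈ (0.608, 0.236). Now I'll work out the move to the lid.

```bash
cat >> h.py <<'E'
yaw=np.radians(-7.6);bx=np.array([np.cos(yaw),np.sin(yaw),0]);by=np.array([-bx[1],bx[0],0]);up=np.array([0,0,1.]);H=np.array([.667,-.2455,.1505])
RL=tool(bx-up,by)
def lidp(X,Z): return H+bx*X+up*Z
def lidpos():
    d=np.array(r.get_state()['tool_pos'])-H;return np.array([d@bx,d@by,d[2]]).round(4)
E
python3 - <<'E'
from h import *
print(lidp(-.26,-.0185)); tgt(lidp(-.26,.15),RL)
E
```

```text
[ 0.40928396 -0.21111334  0.132     ]
turn [  7.03 -45.    -2.92] n 7.0
shift cm (after turn) [  4.63 -45.5   -9.35] n 11.195252229994054
pos [0.5025 0.2355 0.3994] F [ 0.98  0.06 -0.31] op 0.003 t 1.7
```

>>> drive_tool(
  deltas=[
    [[0,0,0],[0.8,-3.7,-0.8],0],
    [[0,0,0],[0.8,-3.7,-0.8],0],
    [[0,0,0],[0.8,-3.7,-0.8],0],
    [[0,0,0],[0.8,-3.7,-0.8],0],
    [[0,0,0],[0.8,-3.7,-0.8],0],
    [[0,0,0],[0.8,-3.7,-0.8],0],
    [[0,0,0],[0.8,-3.7,-0.8],0],
    [[0,0,0],[0.8,-3.7,-0.8],0],
    [[0,0,0],[0.8,-3.7,-0.8],0],
    [[0,0,0],[0.8,-3.7,-0.8],0],
    [[0,0,0],[0.8,-3.7,-0.8],0],
    [[0,0,0],[0.8,-3.7,-0.8],0],
  ],
)

```text
clock: 2.7
tool_pos: [0.4059, -0.2076, 0.3036]
eef_rot: [-0.0, 0.707, 0.001, 0.707]
contact_force: [0.7, 0.7, 0.2]
opening: 0.003
```

>>> drive_tool(
  deltas=[
    [[1,-6.4,-0.4],[0,0,0],0],
    [[1,-6.4,-0.4],[0,0,0],0],
    [[1,-6.4,-0.4],[0,0,0],0],
    [[1,-6.4,-0.4],[0,0,0],0],
    [[1,-6.4,-0.4],[0,0,0],0],
    [[1,-6.4,-0.4],[0,0,0],0],
    [[1,-6.4,-0.4],[0,0,0],0],
    [[0,0,0],[0,0,0],0],
    [[0,0,0],[0,0,0],0],
  ],
)

```text
clock: 3.45
tool_pos: [0.4087, -0.2164, 0.3347]
eef_rot: [0.03, 0.475, -0.035, 0.879]
contact_force: [-0.4, -0.1, -1.3]
opening: 0.002
```

```bash
python3 - <<'E'
from h import *
tgt(lidp(-.26,-.0185),RL);print(r.get_state()['q'].round(2))
E
```

```text
turn [  1.22 -11.89  -2.34] n 2.0
shift cm (after turn) [ 14.32   0.53 -14.34] n 4.862509406824474
pos [ 0.4087 -0.2164  0.3347] F [-0.42 -0.13 -1.28] op 0.002 t 3.45
[ 1.14  0.29 -0.74  2.34 -0.48  0.05  2.42]
```

The pitch stops at 33° because joint 6 is at its limit. I'll test whether that holds lower down.

>>> drive_tool(
  deltas=[
    [[0,0,0],[3.0,0,-2.0],0],
    [[0,0,0],[3.0,0,-2.0],0],
    [[0,0,0],[3.0,0,-2.0],0],
    [[0,0,0],[0,0,0],0],
  ],
)

```text
clock: 3.78
tool_pos: [0.4139, -0.2351, 0.285]
eef_rot: [0.04, 0.504, -0.017, 0.863]
contact_force: [0.8, 1.0, -0.2]
opening: 0.007
```

```bash
python3 - <<'E'
from h import *
tgt(lidp(-.26,-.0185),RL);print(r.get_state()['q'].round(2));print(R.from_quat(r.get_state()['eef_rot']).as_matrix().round(2), lidpos())
E
```

```text
turn [  1.08 -15.79  -4.52] n 3.0
shift cm (after turn) [ 10.27   2.31 -11.36] n 3.7146548016869216
pos [ 0.4139 -0.2351  0.285 ] F [ 0.8   0.95 -0.22] op 0.007 t 3.78
[ 1.05  0.41 -0.61  2.32 -0.64  0.04  2.65]
[[ 0.49  0.07  0.87]
 [ 0.01  1.   -0.09]
 [-0.87  0.05  0.49]] [-0.2523 -0.0231  0.1345]
```

Joint 6 and joint 7 are both at their limits. The wrist has to fold the other way (q5 + π), so I'll swing the tool via the −y side, which by the joint signs makes q5 grow.

```bash
python3 - <<'E'
from h import *
Rc=R.from_quat(r.get_state()['eef_rot'])
for d in ([.2,-.1,-.97],[.3,-.45,-.83],[.6,-.5,-.65],[.75,-.3,-.6],bx-up):
    Rt=tool(d,by);print(d,np.degrees((Rc.inv()*Rt).as_rotvec()).round(1));Rc=Rt
E
```

```text
[0.2, -0.1, -0.97] [ 1.7 17.  -8.2]
[0.3, -0.45, -0.83] [  2.7 -10.7 -20. ]
[0.6, -0.5, -0.65] [  9.1 -20.3   0. ]
[0.75, -0.3, -0.6] [ 2.2 -6.7 12.8]
[ 0.99121554 -0.13225639 -1.        ] [-0.7  7.5 11.3]
```

>>> drive_tool(
  deltas=[
    [[0.4,4.2,-2],[-1,0,0],0],
    [[0.4,4.2,-2],[-1,0,0],0],
    [[0.4,4.2,-2],[-1,0,0],0],
    [[0.4,4.2,-2],[-1,0,0],0],
    [[0.6,-2.1,-4],[0,0,0],0],
    [[0.6,-2.1,-4],[0,0,0],0],
    [[0.6,-2.1,-4],[0,0,0],0],
    [[0.6,-2.1,-4],[0,0,0],0],
    [[0.6,-2.1,-4],[0,0,0],0],
    [[0,0,0],[0,0,0],0],
  ],
)

```text
clock: 4.62
tool_pos: [0.4166, -0.2188, 0.3113]
eef_rot: [-0.015, 0.536, -0.157, 0.83]
contact_force: [0.1, 2.0, -0.7]
opening: 0.004
```

```bash
python3 - <<'E'
from h import *
tgt(None,tool([.6,-.5,-.65],by));print(r.get_state()['q'].round(2));print(R.from_quat(r.get_state()['eef_rot']).as_matrix().round(2), lidpos())
E
```

```text
turn [  5.19 -19.67 -10.9 ] n 3.0
pos [ 0.4166 -0.2188  0.3113] F [ 0.13  1.99 -0.71] op 0.004 t 4.62
[-0.13  0.31  0.56  2.37 -0.87  0.05  2.59]
[[ 0.38  0.24  0.89]
 [-0.28  0.95 -0.14]
 [-0.88 -0.19  0.43]] [-0.2517 -0.0066  0.1608]
```

```bash
python3 - <<'E'
from h import *
s,c=np.sin(.35),np.cos(.35)
tgt(lidp(-.25,.12),tool(bx*s-up*c,by))
E
```

```text
turn [-1.93  4.98 12.86] n 2.0
shift cm (after turn) [ 3.89  0.66 -1.24] n 0.9917353588917976
pos [ 0.4166 -0.2188  0.3113] F [ 0.13  1.99 -0.71] op 0.004 t 4.62
```

>>> drive_tool(
  deltas=[
    [[-0.5,1.3,3.2],[0,0,0],0],
    [[-0.5,1.3,3.2],[0,0,0],0],
    [[-0.5,1.3,3.2],[0,0,0],0],
    [[-0.5,1.3,3.2],[0,0,0],0],
    [[0,0,0],[2,0.3,-0.6],0],
    [[0,0,0],[2,0.3,-0.6],0],
    [[0,0,0],[0,0,0],0],
  ],
)

```text
clock: 5.2
tool_pos: [0.4154, -0.2177, 0.2673]
eef_rot: [0.043, 0.575, -0.057, 0.815]
contact_force: [-0.2, 0.7, -0.1]
opening: 0.003
```

```bash
python3 - <<'E'
from h import *
s,c=np.sin(.35),np.cos(.35)
tgt(lidp(-.24,-.03),tool(bx*s-up*c,by));print(r.get_state()['q'].round(2))
E
```

```text
turn [-0.61 -0.44 -0.04] n 1.0
shift cm (after turn) [14.24  0.57 -3.8 ] n 3.536910600108417
pos [ 0.4154 -0.2177  0.2673] F [-0.19  0.7  -0.12] op 0.003 t 5.2
[ 0.39  0.38  0.09  2.28 -0.77  0.21  2.63]
```

>>> drive_tool(
  deltas=[
    [[6.6,0,0],[0,0,0],0],
    [[6.6,0,0],[0,0,0],0],
    [[6.6,0,0],[0,0,0],0],
    [[0,0,0],[0,0,0],0],
  ],
)

```text
clock: 5.53
tool_pos: [0.4162, -0.2206, 0.2703]
eef_rot: [0.182, 0.554, -0.159, 0.797]
contact_force: [1.3, 0.2, -0.0]
opening: 0.006
```

```bash
cat >> h.py <<'E'
s2,c2=np.sin(.35),np.cos(.35)
RL2=tool(bx*s2-up*c2,by)*R.from_rotvec([np.radians(20),0,0])
E
python3 - <<'E'
from h import *
tgt(lidp(-.235,-.021),RL2);print(r.get_state()['q'].round(2))
E
```

```text
turn [-0.67 -0.06  0.42] n 1.0
shift cm (after turn) [13.8  -0.31 -3.34] n 3.405939803752053
pos [ 0.4162 -0.2206  0.2703] F [ 1.26  0.24 -0.01] op 0.006 t 5.53
[ 0.32  0.38  0.2   2.28 -0.9   0.24  2.42]
```

>>> drive_tool(
  deltas=[
    [[-0.3,0,0],[2.3,-0.05,-0.55],0],
    [[-0.3,0,0],[2.3,-0.05,-0.55],0],
    [[0,0,0],[2.3,-0.05,-0.55],0],
    [[0,0,0],[2.3,-0.05,-0.55],0],
    [[0,0,0],[2.3,-0.05,-0.55],0],
    [[0,0,0],[2.3,-0.05,-0.55],0],
    [[0,0,0],[0,0,0],0],
    [[0,0,0],[0,0,0],0],
  ],
)

```text
clock: 6.2
tool_pos: [0.4518, -0.2309, 0.1697]
eef_rot: [0.182, 0.582, -0.147, 0.779]
contact_force: [-0.6, 0.3, -0.4]
opening: 0.003
```

```bash
python3 - <<'E'
from h import *
tgt(lidp(-.19,-.021),RL2);print(r.get_state()['q'].round(2),lidpos())
shot('side','s2')
a=load('s2')[0];cv2.imwrite('pics/s2c.png',cv2.resize(a[130:290,190:390],(800,640))[:600,:,::-1])
E
```

```text
turn [ 0.24 -3.98  0.19] n 1.0
shift cm (after turn) [4.65 1.66 0.46] n 1.1881831714597264
pos [ 0.4518 -0.2309  0.1697] F [-0.63  0.34 -0.42] op 0.003 t 6.2
[ 0.52  0.62 -0.11  2.23 -1.    0.04  2.53] [-0.2153 -0.014   0.0192]
```

View pics/s2c.png

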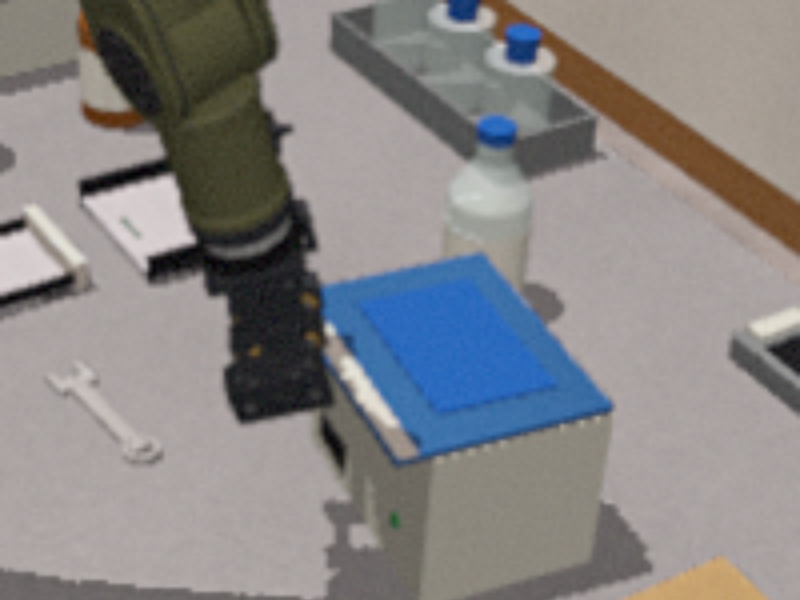

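Fingertips are still in front of the lip and nothing has been touched, but the wrist is at its limits (q5 = −1.0, q6 = 0.04). I'll back off and turn the wrist over by coning the tool around a fixed wrist point.

>>> drive_tool(
  deltas=[
    [[0,0,0],[-3.6,0,0],0],
    [[0,0,0],[-3.6,0,0],0],
    [[0,0,0],[-3.6,0,0],0],
    [[0,0,0],[-3.6,0,0],0],
    [[0,0,0],[-3.6,0,0],0],
    [[0,5,0],[0,0,-2.1],0],
    [[0,5,0],[0,0,-2.1],0],
    [[0,5,0],[0,0,-2.1],0],
    [[0,5,0],[0,0,-2.1],0],
    [[0,5,0],[0,0,-2.1],0],
    [[0,0,0],[0,0,0],0],
  ],
)

```text
clock: 7.17
tool_pos: [0.3071, -0.1799, 0.3337]
eef_rot: [0.211, 0.738, -0.103, 0.633]
contact_force: [0.7, -0.5, -0.0]
opening: 0.008
```

```bash
python3 - <<'E'
from h import *
tgt();print(r.get_state()['q'].round(2));print(R.from_quat(r.get_state()['eef_rot']).as_matrix().round(2))
E
```

```text
pos [ 0.3071 -0.1799  0.3337] F [ 0.66 -0.46 -0.05] op 0.008 t 7.17
[ 0.02  0.36  0.68  2.07 -0.35  1.02  2.03]
[[-0.11  0.44  0.89]
 [ 0.18  0.89 -0.42]
 [-0.98  0.11 -0.18]]
```

>>> drive_tool(
  deltas=[
    [[-3.2,2.2,-4.6],[0,-1.93,-0.92],0],
    [[-3.2,2.2,-4.6],[0,-1.93,-0.92],0],
    [[-3.2,2.2,-4.6],[0,-1.93,-0.92],0],
    [[-3.2,2.2,-4.6],[0,-1.93,-0.92],0],
    [[-3.2,2.2,-4.6],[0,-1.93,-0.92],0],
    [[-3.2,2.2,-4.6],[0,-1.93,-0.92],0],
    [[-3.2,2.2,-4.6],[0,-1.93,-0.92],0],
    [[-3.2,2.2,-4.6],[0,-1.93,-0.92],0],
  ],
)

```text
clock: 7.83
tool_pos: [0.2122, -0.311, 0.3722]
eef_rot: [-0.162, 0.854, -0.101, 0.483]
contact_force: [-0.7, -0.6, -0.3]
opening: 0.005
```

```bash
python3 - <<'E'
from h import *
tgt();print(r.get_state()['q'].round(2));print(R.from_quat(r.get_state()['eef_rot']).as_matrix().round(2))
E
```

```text
pos [ 0.2122 -0.311   0.3722] F [-0.69 -0.6  -0.31] op 0.005 t 7.83
[-0.18  0.43  0.83  2.12  0.39  0.96  2.03]
[[-0.48 -0.18  0.86]
 [-0.37  0.93 -0.02]
 [-0.79 -0.33 -0.51]]
```

>>> drive_tool(
  deltas=[
    [[-3.4,2.3,-4.8],[0,-2.0,-0.96],0],
    [[-3.4,2.3,-4.8],[0,-2.0,-0.96],0],
    [[-3.4,2.3,-4.8],[0,-2.0,-0.96],0],
    [[-3.4,2.3,-4.8],[0,-2.0,-0.96],0],
    [[-3.4,2.3,-4.8],[0,-2.0,-0.96],0],
    [[-3.4,2.3,-4.8],[0,-2.0,-0.96],0],
    [[-3.4,2.3,-4.8],[0,-2.0,-0.96],0],
    [[-3.4,2.3,-4.8],[0,-2.0,-0.96],0],
    [[-3.4,2.3,-4.8],[0,-2.0,-0.96],0],
    [[-3.4,2.3,-4.8],[0,-2.0,-0.96],0],
  ],
)

```text
clock: 8.67
tool_pos: [0.2598, -0.4552, 0.5173]
eef_rot: [-0.595, 0.785, -0.067, 0.163]
contact_force: [-0.7, -1.1, 0.8]
opening: -0.001
```

```bash
python3 - <<'E'
from h import *
tgt();print(r.get_state()['q'].round(2));print(R.from_quat(r.get_state()['eef_rot']).as_matrix().round(2))
E
```

```text
pos [ 0.2598 -0.4552  0.5173] F [-0.72 -1.15  0.82] op -0.001 t 8.67
[-0.34  0.58  1.08  2.3   1.62  0.78  1.71]
[[-0.24 -0.91  0.33]
 [-0.95  0.28  0.09]
 [-0.18 -0.3  -0.94]]
```

```bash
python3 - <<'E'
from h import *
for k in(-60,-30,0,30): 
  print(k); tgt([.42,-.25,.42],RL*R.from_rotvec([np.radians(k),0,0]))
E
```

```text
-60
turn [ 36.   -89.03  -6.85] n 13.0
shift cm (after turn) [16.18  9.13 20.67] n 6.6646743014023695
pos [ 0.2598 -0.4552  0.5173] F [-0.72 -1.15  0.82] op -0.001 t 8.67
-30
turn [ 59.34 -91.21  17.07] n 13.0
shift cm (after turn) [16.18 18.24 13.33] n 6.664674301402368
pos [ 0.2598 -0.4552  0.5173] F [-0.72 -1.15  0.82] op -0.001 t 8.67
0
turn [ 81.86 -88.7   42.49] n 13.0
shift cm (after turn) [16.18 22.46  2.43] n 6.664674301402369
pos [ 0.2598 -0.4552  0.5173] F [-0.72 -1.15  0.82] op -0.001 t 8.67
30
turn [103.01 -80.78  69.23] n 15.0
shift cm (after turn) [16.18 20.67 -9.13] n 6.664674301402369
pos [ 0.2598 -0.4552  0.5173] F [-0.72 -1.15  0.82] op -0.001 t 8.67
```

```bash
cat >> h.py <<'E'
def fore(st):
    q=st['q'];t=R.from_quat(st['eef_rot']);a=np.array([0,np.sin(q[6]),-np.cos(q[6])])
    return t.apply(R.from_rotvec(-q[5]*a).apply([1,0,0]))
def rows(Rs,L=24,op=0):
    out=[]
    for A,B in zip(Rs,Rs[1:]):
        w=(A.inv()*B).as_rotvec();s=A.inv().apply(B.apply([L,0,0]))-[L,0,0]
        out.append([np.degrees(w).round(1).tolist(),s.round(1).tolist(),op])
    print(json.dumps(out))
E
python3 - <<'E'
from h import *
st=r.get_state();f=fore(st);print(f.round(2));R0=R.from_quat(st['eef_rot'])
Rs=[R0]
for i in range(12): Rs.append(R.from_rotvec(-f*np.radians(6*(i+1)))*R0*R.from_rotvec([np.radians(6.5*(i+1)),0,0]))
rows(Rs);E=Rs[-1];print(E.as_matrix().round(2))
print(np.degrees((E.inv()*RL).as_rotvec()).round(1))
E
```

```text
[ 0.15 -0.64 -0.75]
[[[2.2, 0.4, -4.2], [-0.1, -1.8, -0.2], 0], [[2.2, -0.1, -4.2], [-0.1, -1.8, 0.0], 0], [[2.2, -0.6, -4.2], [-0.1, -1.8, 0.2], 0], [[2.2, -1.1, -4.1], [-0.1, -1.7, 0.4], 0], [[2.2, -1.5, -3.9], [-0.1, -1.7, 0.6], 0], [[2.2, -2.0, -3.7], [-0.1, -1.6, 0.8], 0], [[2.2, -2.4, -3.5], [-0.1, -1.5, 1.0], 0], [[2.2, -2.8, -3.2], [-0.1, -1.4, 1.1], 0], [[2.2, -3.1, -2.9], [-0.1, -1.2, 1.3], 0], [[2.2, -3.4, -2.5], [-0.1, -1.1, 1.4], 0], [[2.2, -3.7, -2.1], [-0.1, -0.9, 1.5], 0], [[2.2, -3.9, -1.7], [-0.1, -0.7, 1.6], 0]]
[[ 0.58 -0.59  0.57]
 [-0.81 -0.29  0.51]
 [-0.14 -0.75 -0.64]]
[ 98.2 -27.6  56.9]
```

>>> drive_tool(
  deltas=[
    [[2.2,0.4,-4.2],[-0.1,-1.8,-0.2],0],
    [[2.2,-0.1,-4.2],[-0.1,-1.8,0.0],0],
    [[2.2,-0.6,-4.2],[-0.1,-1.8,0.2],0],
    [[2.2,-1.1,-4.1],[-0.1,-1.7,0.4],0],
    [[2.2,-1.5,-3.9],[-0.1,-1.7,0.6],0],
    [[2.2,-2.0,-3.7],[-0.1,-1.6,0.8],0],
    [[2.2,-2.4,-3.5],[-0.1,-1.5,1.0],0],
    [[2.2,-2.8,-3.2],[-0.1,-1.4,1.1],0],
    [[2.2,-3.1,-2.9],[-0.1,-1.2,1.3],0],
    [[2.2,-3.4,-2.5],[-0.1,-1.1,1.4],0],
    [[2.2,-3.7,-2.1],[-0.1,-0.9,1.5],0],
    [[2.2,-3.9,-1.7],[-0.1,-0.7,1.6],0],
  ],
)

```text
clock: 9.67
tool_pos: [0.4552, -0.4163, 0.5279]
eef_rot: [0.792, -0.443, 0.133, -0.398]
contact_force: [-0.3, 0.1, 0.4]
opening: 0.006
```

```bash
python3 - <<'E'
from h import *
st=r.get_state();f=fore(st);print('f',f.round(2),st['q'].round(2));R0=R.from_quat(st['eef_rot']);tgt([.44,-.25,.40],RL)
print(R0.as_matrix().round(2))
rv=(R0.inv()*RL).as_rotvec();n=int(np.ceil(np.degrees(np.linalg.norm(rv))/6.8));print(n,np.degrees(rv/n).round(1))
for i in range(0,n+1,3):
    t=(R0*R.from_rotvec(rv*i/n)).apply([1,0,0]);print(i,t.round(2),np.degrees(np.arccos(t@f)).round(0))
E
```

```text
f [ 0.26 -0.37 -0.89] [-0.03  0.36  0.6   2.42  2.68  0.96  0.72]
turn [ 98.32 -27.98  56.5 ] n 14.0
shift cm (after turn) [  6.42  16.28 -11.67] n 5.04503527875749
pos [ 0.4552 -0.4163  0.5279] F [-0.3   0.08  0.39] op 0.006 t 9.67
[[ 0.57 -0.6   0.56]
 [-0.81 -0.29  0.51]
 [-0.14 -0.75 -0.65]]
18 [ 5.5 -1.6  3.1]
0 [ 0.57 -0.81 -0.14] 55.0
3 [ 0.53 -0.78 -0.32] 45.0
6 [ 0.52 -0.71 -0.48] 34.0
9 [ 0.53 -0.58 -0.62] 25.0
12 [ 0.57 -0.43 -0.7 ] 21.0
15 [ 0.63 -0.26 -0.74] 24.0
18 [ 0.7  -0.09 -0.71] 32.0
```

>>> drive_tool(
  deltas=[
    [[5.5,-1.6,3.1],[0,1.3,0.7],0],
    [[5.5,-1.6,3.1],[0,1.3,0.7],0],
    [[5.5,-1.6,3.1],[0,1.3,0.7],0],
    [[5.5,-1.6,3.1],[0,1.3,0.7],0],
    [[5.5,-1.6,3.1],[0,1.3,0.7],0],
    [[5.5,-1.6,3.1],[0,1.3,0.7],0],
    [[5.5,-1.6,3.1],[0,1.3,0.7],0],
    [[5.5,-1.6,3.1],[0,1.3,0.7],0],
    [[5.5,-1.6,3.1],[0,1.3,0.7],0],
  ],
)

```text
clock: 10.42
tool_pos: [0.445, -0.3659, 0.4113]
eef_rot: [-0.438, 0.469, -0.112, 0.759]
contact_force: [-0.6, 0.4, 0.2]
opening: 0.006
```

>>> drive_tool(
  deltas=[
    [[5.5,-1.6,3.1],[0,1.3,0.7],0],
    [[5.5,-1.6,3.1],[0,1.3,0.7],0],
    [[5.5,-1.6,3.1],[0,1.3,0.7],0],
    [[5.5,-1.6,3.1],[0,1.3,0.7],0],
    [[5.5,-1.6,3.1],[0,1.3,0.7],0],
    [[5.5,-1.6,3.1],[0,1.3,0.7],0],
    [[5.5,-1.6,3.1],[0,1.3,0.7],0],
    [[5.5,-1.6,3.1],[0,1.3,0.7],0],
    [[5.5,-1.6,3.1],[0,1.3,0.7],0],
    [[0,0,0],[0,0,0],0],
  ],
)

```text
clock: 11.25
tool_pos: [0.4874, -0.2495, 0.3861]
eef_rot: [0.027, 0.374, -0.062, 0.925]
contact_force: [-0.2, -0.5, -0.2]
opening: 0.002
```

```bash
python3 - <<'E'
from h import *
st=r.get_state();print(st['q'].round(2));tgt(lidp(-.25,-.0185),RL);print(lidpos())
E
```

```text
[ 1.24  0.36 -0.92  2.26  2.79  0.13 -0.87]
turn [-0.21  1.02 -0.01] n 1.0
shift cm (after turn) [ 12.84   2.78 -23.09] n 6.371436381160166
pos [ 0.4874 -0.2495  0.3861] F [-0.21 -0.54 -0.24] op 0.002 t 11.25
[-0.1775 -0.0278  0.2356]
```

>>> drive_tool(
  deltas=[
    [[0,1,0],[1.6,0.35,-2.9],0],
    [[0,0,0],[1.6,0.35,-2.9],0],
    [[0,0,0],[1.6,0.35,-2.9],0],
    [[0,0,0],[1.6,0.35,-2.9],0],
    [[0,0,0],[1.6,0.35,-2.9],0],
    [[0,0,0],[1.6,0.35,-2.9],0],
    [[0,0,0],[1.6,0.35,-2.9],0],
    [[0,0,0],[1.6,0.35,-2.9],0],
    [[0,0,0],[0,0,0],0],
    [[0,0,0],[0,0,0],0],
  ],
)

```text
clock: 12.08
tool_pos: [0.4653, -0.2308, 0.1827]
eef_rot: [0.033, 0.381, -0.052, 0.923]
contact_force: [0.1, -0.0, 0.8]
opening: 0.009
```

```bash
python3 - <<'E'
from h import *
st=r.get_state();print(st['q'].round(2));tgt(lidp(-.185,-.0185),RL);print(lidpos())
E
```

```text
[ 1.25  1.18 -1.45  2.56  2.31  1.15 -0.17]
turn [-0.39  0.05 -1.28] n 1.0
shift cm (after turn) [ 4.78  1.21 -2.39] n 1.3141124654127139
pos [ 0.4653 -0.2308  0.1827] F [ 0.14 -0.04  0.83] op 0.009 t 12.08
[-0.2019 -0.0121  0.0322]
```

>>> drive_tool(
  deltas=[
    [[0,0,0],[-2,0,-1],0],
    [[0,5,0],[-2,0,-1],0],
    [[0,5,0],[0,0,0],0],
    [[0,5,0],[0,0,0],0],
    [[0,0,0],[0,0,0],0],
  ],
)

```text
clock: 12.5
tool_pos: [0.4375, -0.2398, 0.2131]
eef_rot: [0.029, 0.494, -0.054, 0.867]
contact_force: [1.4, -1.1, 0.9]
opening: 0.006
```

```bash
cat >> h.py <<'E'
def RP(deg): a=np.radians(deg);return tool(bx*np.sin(a)-up*np.cos(a),by)
E
python3 - <<'E'
from h import *
st=r.get_state();print(st['q'].round(2),fore(st).round(2));tgt(lidp(-.235,-.02),RP(30));print(lidpos())
E
```

```text
[ 1.29  0.89 -1.36  2.39  1.85  0.79  0.1 ] [ 0.5   0.65 -0.57]
turn [ 0.58  0.65 -0.2 ] n 1.0
shift cm (after turn) [ 6.82  2.47 -4.71] n 2.073456759746129
pos [ 0.4375 -0.2398  0.2131] F [ 1.38 -1.09  0.92] op 0.006 t 12.5
[-0.2283 -0.0247  0.0626]
```

>>> drive_tool(
  deltas=[
    [[0,0,0],[1.7,0.6,-1.2],0],
    [[0,0,0],[1.7,0.6,-1.2],0],
    [[0,0,0],[1.7,0.6,-1.2],0],
    [[0,0,0],[1.7,0.6,-1.2],0],
    [[0,0,0],[0,0,0],0],
  ],
)

```text
clock: 12.92
tool_pos: [0.428, -0.2102, 0.1219]
eef_rot: [0.034, 0.498, -0.047, 0.865]
contact_force: [0.0, 0.8, 0.3]
opening: 0.005
```

```bash
python3 - <<'E'
from h import *
st=r.get_state();print(st['q'].round(2),fore(st).round(2));tgt(lidp(-.185,-.02),RP(30));print(lidpos())
E
```

```text
[ 1.15  1.14 -1.31  2.53  2.11  1.06 -0.15] [ 0.23  0.85 -0.47]
turn [ 0.48  0.11 -1.04] n 1.0
shift cm (after turn) [ 2.08 -0.34  5.33] n 1.3739083601401516
pos [ 0.428  -0.2102  0.1219] F [0.02 0.77 0.26] op 0.005 t 12.92
[-0.2415  0.0034 -0.0286]
```

>>> drive_tool(
  deltas=[
    [[0,0,0],[0.6,-0.1,1.25],0],
    [[0,0,0],[0.6,-0.1,1.25],0],
    [[0,0,0],[0.6,-0.1,1.25],0],
    [[0,0,0],[0.6,0,1.25],0],
    [[0,0,0],[0,0,0],0],
    [[0,0,0],[0,0,0],0],
  ],
)

```text
clock: 13.42
tool_pos: [0.4839, -0.2217, 0.1288]
eef_rot: [0.035, 0.496, -0.049, 0.866]
contact_force: [-0.0, 0.2, -0.5]
opening: 0.008
```

```bash
python3 - <<'E'
from h import *
st=r.get_state();print(st['q'].round(2));tgt(lidp(-.1833,-.0123),RP(30));print(lidpos())
a,c=shot('side','s3');cv2.imwrite('pics/s3c.png',cv2.resize(a[150:270,220:360],(700,600),interpolation=cv2.INTER_CUBIC)[:,:,::-1])
E
```

```text
[ 1.12  1.12 -1.29  2.37  2.05  0.97 -0.03]
turn [ 0.29  0.31 -0.9 ] n 1.0
shift cm (after turn) [-0.75  0.06  0.58] n 0.22692947172424677
pos [ 0.4839 -0.2217  0.1288] F [-0.03  0.16 -0.47] op 0.008 t 13.42
[-0.1846 -0.0006 -0.0217]
```

View pics/s3c.png

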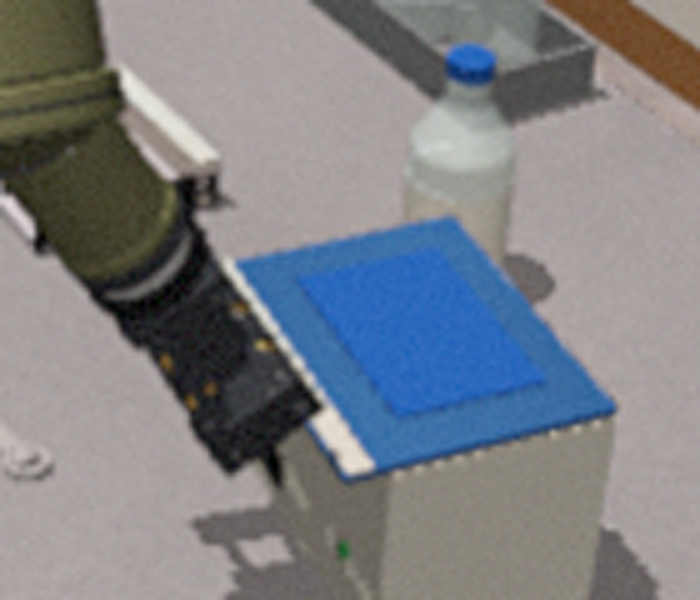

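The crop shows the closed fingers going under the lip with no contact force. Now I'll start lifting along the lid's arc.

>>> drive_tool(
  deltas=[
    [[0,0,0],[-0.4,0,0.3],0],
    [[0,0,0],[-0.4,0,0.3],0],
    [[0,0,0],[-0.9,0,0.7],0],
    [[0,0,0],[-0.9,0,0.7],0],
    [[0,0,0],[-0.9,0,0.7],0],
    [[0,0,0],[-0.9,0,0.7],0],
  ],
)

```text
clock: 13.97
tool_pos: [0.4882, -0.2216, 0.1806]
eef_rot: [0.037, 0.5, -0.047, 0.864]
contact_force: [-1.5, 1.3, -0.7]
opening: 0.006
```

```bash
python3 - <<'E'
from h import *
st=r.get_state();print(st['q'].round(2));tgt(lidp(-.1592,.0777),RP(30));print(lidpos())
a,c=shot('side','s4');h=cv2.cvtColor(a,cv2.COLOR_RGB2HSV)
cv2.imwrite('pics/s4c.png',cv2.resize(a[150:270,220:360],(467,400))[:,:,::-1])
E
```

```text
[ 1.16  0.99 -1.32  2.32  1.88  0.86  0.08]
turn [ 0.17 -0.18 -1.23] n 1.0
shift cm (after turn) [-3.06 -0.01  4.22] n 1.249537060629658
pos [ 0.4882 -0.2216  0.1806] F [-1.46  1.28 -0.74] op 0.006 t 13.97
[-1.804e-01  1.000e-04  3.010e-02]
```

View pics/s4c.png

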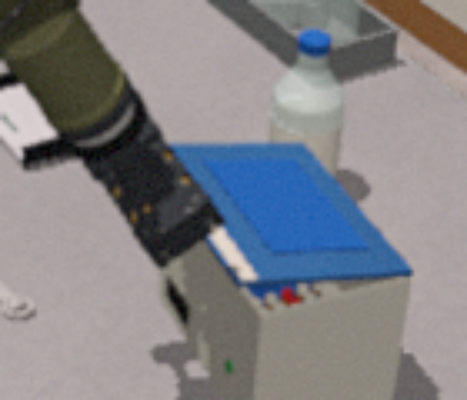

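Picture 7: the lid is rising on the fingers, with vial caps visible under it at about (290,295). I'll carry on along the arc.

>>> drive_tool(
  deltas=[
    [[0,0,0],[-0.75,0,1.05],0],
    [[0,0,0],[-0.75,0,1.05],0],
    [[0,0,0],[-0.75,0,1.05],0],
    [[0,0,0],[-0.75,0,1.05],0],
    [[0,0,0],[-0.45,0,1.1],0],
    [[0,0,0],[-0.45,0,1.1],0],
    [[0,0,0],[-0.45,0,1.1],0],
    [[0,0,0],[-0.45,0,1.1],0],
  ],
)

```text
clock: 14.68
tool_pos: [0.5398, -0.2297, 0.2655]
eef_rot: [0.037, 0.499, -0.048, 0.865]
contact_force: [-0.6, 0.3, -1.7]
opening: 0.0
```

```bash
python3 - <<'E'
from h import *
st=r.get_state();print(st['q'].round(2));tgt(lidp(-.0933,.1436),RP(30));print(lidpos())
E
```

```text
[ 1.16  0.83 -1.34  2.1   1.52  0.75  0.4 ]
turn [ 0.16 -0.03 -1.15] n 1.0
shift cm (after turn) [-0.73  0.11  4.45] n 1.0809740687128588
pos [ 0.5398 -0.2297  0.2655] F [-0.64  0.27 -1.67] op 0.0 t 14.68
[-0.1282 -0.0011  0.115 ]
```

>>> drive_tool(
  deltas=[
    [[0,0,0],[-0.2,0,1.15],0],
    [[0,0,0],[-0.2,0,1.15],0],
    [[0,0,0],[-0.2,0,1.15],0],
    [[0,0,0],[-0.2,0,1.1],0],
    [[0,0,0],[0.15,0,1.0],0],
    [[0,0,0],[0.15,0,1.0],0],
    [[0,0,0],[0.15,0,1.0],0],
    [[0,0,0],[0.15,0,1.0],0],
  ],
)

```text
clock: 15.35
tool_pos: [0.6125, -0.2394, 0.3097]
eef_rot: [0.037, 0.499, -0.048, 0.865]
contact_force: [-0.2, -0.4, -0.0]
opening: 0.003
```

```bash
python3 - <<'E'
from h import *
st=r.get_state();print(st['q'].round(2));tgt(lidp(-.0133,.165),RP(30));print(lidpos())
E
```

```text
[ 1.08  0.84 -1.35  1.86  1.32  0.84  0.65]
turn [ 0.15 -0.03 -1.12] n 1.0
shift cm (after turn) [1.57 0.12 3.89] n 1.0063947922647234
pos [ 0.6125 -0.2394  0.3097] F [-0.16 -0.36 -0.03] op 0.003 t 15.35
[-0.0548 -0.0012  0.1592]
```

>>> drive_tool(
  deltas=[
    [[0,0,0],[0.3,0,0.8],0],
    [[0,0,0],[0.3,0,0.8],0],
    [[0,0,0],[0.3,0,0.8],0],
    [[0,0,0],[0.3,0,0.8],0],
    [[0,0,0],[0.3,0,0.7],0],
    [[0,0,0],[0.4,0,0.6],0],
    [[0,0,0],[0.4,0,0.6],0],
    [[0,0,0],[0.4,0,0.6],0],
    [[0,0,0],[0.4,0,0.6],0],
    [[0,0,0],[0.4,0,0.6],0],
    [[0,0,0],[0,0,0],0],
  ],
)

```text
clock: 16.27
tool_pos: [0.6907, -0.2486, 0.314]
eef_rot: [0.038, 0.498, -0.048, 0.865]
contact_force: [0.7, -0.8, 0.2]
opening: 0.005
```

```bash
python3 - <<'E'
from h import *
st=r.get_state();print(st['q'].round(2),fore(st).round(2));tgt(lidp(-.0133,.165),RP(30));print(lidpos())
a,c=shot('side','s5');cv2.imwrite('pics/s5c.png',cv2.resize(a[90:290,200:400],(500,500))[:,:,::-1])
E
```

```text
[ 0.97  0.92 -1.32  1.64  1.28  0.91  0.78] [ 0.85  0.47 -0.24]
turn [ 0.08  0.05 -1.2 ] n 1.0
shift cm (after turn) [-1.99 -0.01 -3.14] n 0.8926261151520289
pos [ 0.6907 -0.2486  0.314 ] F [ 0.65 -0.83  0.16] op 0.005 t 16.27
[2.390e-02 1.000e-04 1.635e-01]
```

View pics/s5c.png

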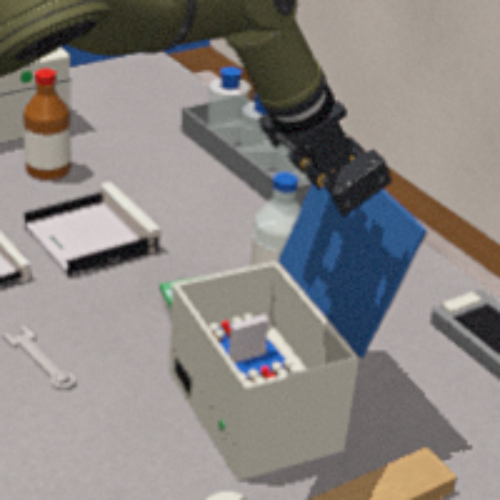

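Picture 8: the lid is swung over and standing open behind the box, and the tray with its grey handle is visible inside. I'll retreat and turn the tool down above the box.

>>> drive_tool(
  deltas=[
    [[0,0,0],[-1.0,0,-2.4],0],
    [[0,0,0],[-2.6,0,-1.8],0],
    [[0,0,0],[-2.8,0,-0.8],0],
    [[0,0,0],[-2.8,0,-0.6],0],
    [[0,0,0],[-2.5,0,0],0],
    [[0,5,0],[0,0,0],4],
    [[0,5,0],[0,0,0],6],
    [[0,5,0],[0,0,0],6],
    [[0,5,0],[0,0,0],6],
    [[0,5,0],[0,0,0],6],
    [[0,5,0],[0,0,0],6],
    [[0,0,0],[0,0,0],6],
  ],
)

```text
clock: 17.32
tool_pos: [0.5848, -0.2361, 0.3868]
eef_rot: [0.049, 0.706, -0.036, 0.706]
contact_force: [-0.9, 0.4, -0.0]
opening: 0.508
```

```bash
python3 - <<'E'
from h import *
st=r.get_state();print(st['q'].round(2));tgt([.60,-.235,.42],tool([0,0,-1],by));
a,c=shot('wrist','w6')
E
```

```text
[ 0.88  0.83 -1.3   1.31  0.77  1.55  1.13]
turn [ 0.69 -0.09 -1.06] n 1.0
shift cm (after turn) [-3.32  0.31  1.49] n 0.8753981340905085
pos [ 0.5848 -0.2361  0.3868] F [-0.88  0.41 -0.02] op 0.508 t 17.32
```

View pics/w6.png

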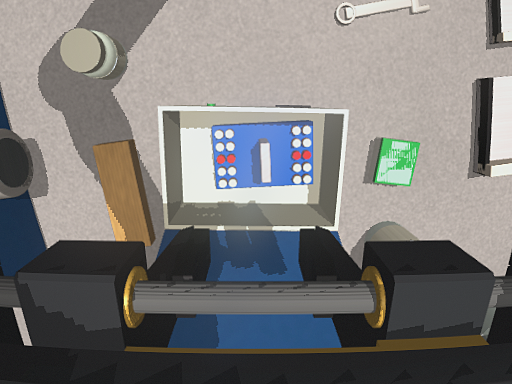

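Picture 9: tray in the box, handle top at about (265,160) and blue block at u 212–313, v 122–190. Now measuring both.

```bash
python3 - <<'E'
from h import *
a,c=load('w6');h=cv2.cvtColor(a,cv2.COLOR_RGB2HSV)
roi=np.zeros(a.shape[:2],bool);roi[112:200,200:325]=1
m=((h[...,1]>120)&(h[...,0]>100)&(h[...,0]<130)&roi).astype(np.uint8)
k=max(cv2.findContours(m,0,2)[0],key=cv2.contourArea)
B=cv2.boxPoints(cv2.minAreaRect(cv2.convexHull(k)));print(B.round(1).tolist())
W=np.array([onz(c,u,v,.083) for u,v in B]);print('tray',W.round(4).tolist(),W.mean(0).round(4),[np.linalg.norm(W[i]-W[i-1]).round(4) for i in range(4)])
e=[W[i]-W[i-1] for i in range(4)];print([np.degrees(np.arctan2(x[1],x[0])).round(1) for x in e])
roi[:]=0;roi[136:186,254:278]=1
m=((h[...,1]<60)&(h[...,2]>150)&roi).astype(np.uint8);k=max(cv2.findContours(m,0,2)[0],key=cv2.contourArea)
rc=cv2.minAreaRect(k);B=cv2.boxPoints(rc);W=np.array([onz(c,u,v,.139) for u,v in B])
print('handle',rc,W.round(4).tolist(),W.mean(0).round(4),[np.linalg.norm(W[i]-W[i-1]).round(4) for i in range(4)]);e=[W[i]-W[i-1] for i in range(4)];print([np.degrees(np.arctan2(x[1],x[0])).round(1) for x in e])
E
```

```text
[[211.5, 125.19999694824219], [311.8999938964844, 120.19999694824219], [315.1000061035156, 183.39999389648438], [214.6999969482422, 188.39999389648438]]
tray [[0.5381, -0.2822, 0.083], [0.5481, -0.1451, 0.083], [0.6378, -0.1473, 0.083], [0.627, -0.2915, 0.083]] [ 0.5877 -0.2165  0.083 ] [np.float64(0.0893), np.float64(0.1374), np.float64(0.0897), np.float64(0.1446)]
[np.float64(174.0), np.float64(85.9), np.float64(-1.4), np.float64(-94.3)]
handle ((265.1923522949219, 162.11697387695312), (40.04857635498047, 9.866438865661621), 87.61405944824219) [[0.5625, -0.2212, 0.139], [0.5635, -0.2094, 0.139], [0.6133, -0.2127, 0.139], [0.6122, -0.225, 0.139]] [ 0.5879 -0.2171  0.139 ] [np.float64(0.0499), np.float64(0.0119), np.float64(0.0499), np.float64(0.0123)]
[np.float64(175.7), np.float64(85.4), np.float64(-3.9), np.float64(-94.8)]
```

Handle measures 50 × 12 mm and the block 90 × 140 mm, so both match; they agree on centre (0.588, −0.217) and yaw ≈ −4.2°.

```bash
cat >> h.py <<'E'
def RD(deg): a=np.radians(deg);return tool([0,0,-1],[-np.sin(a),np.cos(a),0])
E
python3 - <<'E'
from h import *
tgt([.588,-.217,.24],RD(-4.2))
E
```

```text
turn [-2.69  0.1  -1.02] n 1.0
shift cm (after turn) [14.69  1.93  0.23] n 3.5529622049617435
pos [ 0.5843 -0.2361  0.3869] F [-0.1   0.39  0.85] op 0.559 t 17.37
```

>>> drive_tool(
  deltas=[
    [[-2.7,0.1,-1.0],[0,0,0],3],
    [[0,0,0],[3,0.4,0.05],3],
    [[0,0,0],[3,0.4,0.05],3],
    [[0,0,0],[3,0.4,0.05],3],
    [[0,0,0],[3,0.4,0.05],3],
    [[0,0,0],[2.7,0.3,0],3],
    [[0,0,0],[0,0,0],3],
    [[0,0,0],[0,0,0],3],
  ],
)

```text
clock: 18.03
tool_pos: [0.5851, -0.2185, 0.2401]
eef_rot: [0.026, 0.707, -0.026, 0.706]
contact_force: [-0.3, -1.0, 0.7]
opening: 0.341
```

```bash
python3 - <<'E'
from h import *
tgt([.588,-.217,.12],RD(-4.2));print(r.get_state()['q'].round(2))
E
```

```text
turn [ 0.03 -0.1   0.02] n 1.0
shift cm (after turn) [12.01  0.17  0.28] n 2.880431491461889
pos [ 0.5851 -0.2185  0.2401] F [-0.26 -1.05  0.74] op 0.341 t 18.03
[ 0.85  0.97 -1.23  1.55  0.93  1.3   1.  ]
```

Down onto the handle, and close.

>>> drive_tool(
  deltas=[
    [[0,-0.1,0],[2.5,0.15,0.3],3],
    [[0,0,0],[2.5,0,0],3],
    [[0,0,0],[2.5,0,0],3],
    [[0,0,0],[2.0,0,0],3],
    [[0,0,0],[1.5,0,0],3],
    [[0,0,0],[1.0,0,0],3],
    [[0,0,0],[0,0,0],3],
    [[0,0,0],[0,0,0],3],
  ],
)

```text
clock: 18.7
tool_pos: [0.5901, -0.2171, 0.1216]
eef_rot: [0.026, 0.706, -0.026, 0.708]
contact_force: [0.5, -0.1, 1.0]
opening: 0.338
```

>>> drive_tool(
  deltas=[
    [[0,0,0],[0,0,0],0.8],
    [[0,0,0],[0,0,0],0.8],
    [[0,0,0],[0,0,0],0.8],
    [[0,0,0],[0,0,0],0.8],
    [[0,0,0],[0,0,0],0.8],
    [[0,0,0],[0,0,0],0.8],
  ],
  force=35,
)

```text
clock: 19.2
tool_pos: [0.5901, -0.2176, 0.1216]
eef_rot: [0.025, 0.706, -0.027, 0.708]
contact_force: [-0.5, -1.9, 5.6]
opening: 0.13
```

```bash
python3 - <<'E'
from h import *
tgt([.588,-.217,.12],RD(-4.2));print(r.get_state()['moment'].round(2))
E
```

```text
turn [-0.04  0.15  0.11] n 1.0
shift cm (after turn) [ 0.16  0.04 -0.21] n 0.06466733962388407
pos [ 0.5901 -0.2176  0.1216] F [-0.51 -1.88  5.56] op 0.13 t 19.2
[-0.34  0.17  0.05]
```

Gripped (opening 11.5 mm). Lifting straight up.

>>> drive_tool(
  deltas=[
    [[0,0,0],[-0.5,0,0],0.8],
    [[0,0,0],[-0.8,0,0],0.8],
    [[0,0,0],[-1.2,0,0],0.8],
    [[0,0,0],[-1.8,0,0],0.8],
    [[0,0,0],[-2,0,0],0.8],
    [[0,0,0],[-2,0,0],0.8],
    [[0,0,0],[-2,0,0],0.8],
    [[0,0,0],[-2,0,0],0.8],
    [[0,0,0],[-2,0,0],0.8],
    [[0,0,0],[-2,0,0],0.8],
    [[0,0,0],[-1,0,0],0.8],
    [[0,0,0],[0,0,0],0.8],
  ],
)

```text
clock: 20.2
tool_pos: [0.5906, -0.2159, 0.2971]
eef_rot: [0.025, 0.704, -0.026, 0.709]
contact_force: [1.1, -0.1, -5.6]
opening: 0.133
```

```bash
python3 - <<'E'
from h import *
st=r.get_state();print(st['q'].round(2),st['moment'].round(2));tgt([.595,.236,.29],RD(0.3))
E
```

```text
[ 0.85  0.91 -1.26  1.47  0.87  1.39  1.05] [ 0.04 -0.1  -0.02]
turn [-4.47  0.36  0.04] n 1.0
shift cm (after turn) [ 0.71 45.18  0.68] n 10.837860383460656
pos [ 0.5906 -0.2159  0.2971] F [ 1.15 -0.15 -5.55] op 0.133 t 20.2
```

>>> drive_tool(
  deltas=[
    [[-0.5,0,0],[0,0.6,0],0.8],
    [[-0.5,0,0],[0,1.2,0],0.8],
    [[-0.5,0.1,0],[0,1.8,0],0.8],
    [[-0.5,0.1,0],[0,2.4,0],0.8],
    [[-0.5,0.1,0],[0,2.8,0],0.8],
    [[-0.5,0,0],[0,2.8,0],0.8],
    [[-0.5,0,0],[0,2.8,0],0.8],
    [[-0.5,0,0],[0,2.8,0],0.8],
    [[-0.5,0,0],[0,2.8,0],0.8],
    [[0,0,0],[0,2.8,0],0.8],
    [[0,0,0],[0,2.8,0],0.8],
    [[0,0,0],[0,2.8,0],0.8],
  ],
)

```text
clock: 21.2
tool_pos: [0.5937, 0.0705, 0.2923]
eef_rot: [-0.003, 0.709, 0.003, 0.705]
contact_force: [0.4, 0.2, -4.3]
opening: 0.138
```

>>> drive_tool(
  deltas=[
    [[0,0,0],[0,2.8,0],0.8],
    [[0,0,0],[0,2.8,0],0.8],
    [[0,0,0],[0,2.8,0],0.8],
    [[0,0,0],[0,2.8,0],0.8],
    [[0,0,0],[0,2.2,0],0.8],
    [[0,0,0],[0,1.4,0],0.8],
    [[0,0,0],[0,0.8,0],0.8],
    [[0,0,0],[0,0,0],0.8],
    [[0,0,0],[0,0,0],0.8],
  ],
)

```text
clock: 21.95
tool_pos: [0.5937, 0.2232, 0.2924]
eef_rot: [-0.003, 0.709, 0.002, 0.705]
contact_force: [0.9, -0.1, -5.8]
opening: 0.133
```

```bash
python3 - <<'E'
from h import *
st=r.get_state();print(st['q'].round(2),st['moment'].round(2));tgt([.598,.236,.12],RD(0.3))
a,c=shot('wrist','w7')
E
```

```text
[ 0.11  0.89 -1.19  1.45  0.83  1.36  0.46] [-0.06 -0.03 -0.02]
turn [ 0.09 -0.32  0.1 ] n 1.0
shift cm (after turn) [17.24  1.28  0.44] n 4.148113617159897
pos [0.5937 0.2232 0.2924] F [ 0.9  -0.06 -5.84] op 0.133 t 21.95
```

View pics/w7.png

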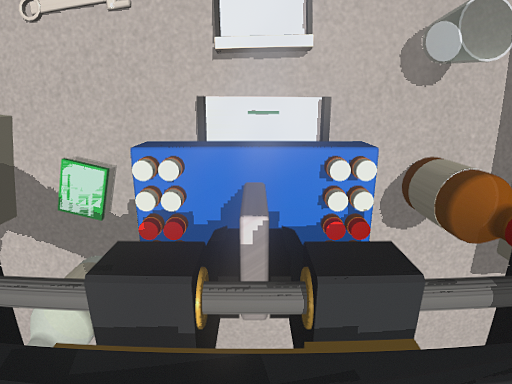

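Picture 10: the tray is held level, with its front top edge from (132,146) to (378,142). The dock's front is visible ahead with rails near u 203 and 325. I'll take the tray-in-hand pose and recheck the rails from this view.

```bash
python3 - <<'E'
from h import *
a,c=load('w7');g=cv2.cvtColor(a,cv2.COLOR_RGB2GRAY).astype(int);h=cv2.cvtColor(a,cv2.COLOR_RGB2HSV)
m=((h[...,1]>120)&(h[...,0]>100)&(h[...,0]<130));m[:120]=0;m[235:]=0
zt=.2538
top=[(u,np.where(m[:,u])[0].min()) for u in range(140,372,8)]
k=np.polyfit(*np.array(top,float).T,1);print('edge',k.round(4))
L=[np.where(m[v,100:400])[0].min()+100 for v in (152,156,160)];Rr=[np.where(m[v,100:400])[0].max()+101 for v in(152,156,160)];print(L,Rr)
A=onz(c,150,np.polyval(k,150),zt);B=onz(c,360,np.polyval(k,360),zt);print('tray yaw',np.degrees(np.arctan2(-(B-A)[0],(B-A)[1])).round(2),'front x',A[0].round(4),B[0].round(4))
for v,l,rr in zip((152,156,160),L,Rr):print('tray y',onz(c,l,v,zt)[1].round(4),onz(c,rr,v,zt)[1].round(4))
for v in(105,120,135):
    print(v,'L',g[v,194:214].tolist(),'R',g[v,312:334].tolist())
    print([onz(c,u,v,.012)[:2].round(4).tolist() for u in (205,320)])
print([g[88:104,u].tolist() for u in(215,300)],onz(c,215,97,.012).round(4),onz(c,300,97,.012).round(4))
E
```

```text
edge [1.600000e-03 1.441138e+02]
[np.int64(131), np.int64(131), np.int64(132)] [np.int64(378), np.int64(378), np.int64(378)]
tray yaw 0.26 front x 0.5458 0.5453
tray y 0.1549 0.2932
tray y 0.1547 0.2934
tray y 0.1551 0.2936
105 L [184, 122, 108, 79, 79, 82, 85, 84, 88, 72, 59, 87, 252, 233, 229, 229, 229, 229, 228, 229] R [229, 228, 228, 229, 231, 238, 146, 157, 162, 113, 82, 87, 93, 108, 106, 105, 105, 100, 115, 164, 177, 176]
[[0.5252, 0.1607], [0.5241, 0.3077]]
120 L [171, 183, 115, 98, 80, 85, 87, 89, 90, 91, 71, 90, 208, 237, 229, 228, 227, 228, 227, 227] R [228, 228, 228, 229, 239, 161, 158, 167, 139, 78, 81, 83, 101, 99, 98, 97, 94, 95, 158, 174, 169, 165]
[[0.5441, 0.1602], [0.5431, 0.3087]]
135 L [177, 184, 184, 115, 87, 85, 88, 89, 91, 90, 82, 73, 142, 244, 230, 227, 227, 227, 227, 227] R [228, 228, 230, 236, 169, 148, 160, 138, 77, 68, 73, 90, 89, 88, 88, 85, 75, 152, 173, 171, 172, 172]
[[0.5634, 0.1596], [0.5623, 0.3098]]
[[175, 172, 173, 176, 179, 177, 175, 170, 216, 230, 229, 228, 228, 228, 228, 228], [180, 182, 181, 178, 173, 169, 169, 166, 166, 228, 232, 229, 229, 229, 229, 229]] [0.5153 0.1737 0.012 ] [0.5146 0.2817 0.012 ]
```

>>> drive_tool(
  deltas=[
    [[0,-0.3,0.1],[0.5,0.55,0.35],0.8],
    [[0,0,0],[1.2,0.55,0.35],0.8],
    [[0,0,0],[2,0,0],0.8],
    [[0,0,0],[2.5,0,0],0.8],
    [[0,0,0],[2.5,0,0],0.8],
    [[0,0,0],[2.5,0,0],0.8],
    [[0,0,0],[2,0,0],0.8],
    [[0,0,0],[1.5,0,0],0.8],
    [[0,0,0],[1,0,0],0.8],
    [[0,0,0],[0.5,0,0],0.8],
    [[0,0,0],[0,0,0],0.8],
    [[0,0,0],[0,0,0],0.8],
  ],
)

```text
clock: 23.0
tool_pos: [0.6019, 0.2347, 0.1319]
eef_rot: [-0.001, 0.706, 0.003, 0.708]
contact_force: [-0.4, 0.4, -4.8]
opening: 0.131
```

```bash
python3 - <<'E'
from h import *
st=r.get_state();print(st['q'].round(2),st['moment'].round(2));tgt([.601,.2344,.0786],RD(0.2))
E
```

```text
[ 0.06  1.08 -1.08  1.57  1.03  1.13  0.32] [ 0.01 -0.06 -0.02]
turn [ 0.08  0.1  -0.14] n 1.0
shift cm (after turn) [ 5.33 -0.03 -0.09] n 1.2772824421975848
pos [0.6019 0.2347 0.1319] F [-0.38  0.39 -4.78] op 0.131 t 23.0
```

>>> drive_tool(
  deltas=[
    [[0,0.1,-0.1],[1,0,-0.1],0.8],
    [[0,0,0],[1.2,0,0],0.8],
    [[0,0,0],[1,0,0],0.8],
    [[0,0,0],[0.7,0,0],0.8],
    [[0,0,0],[0.5,0,0],0.8],
    [[0,0,0],[0.3,0,0],0.8],
    [[0,0,0],[0.2,0,0],0.8],
    [[0,0,0],[0.1,0,0],0.8],
    [[0,0,0],[0,0,0],0.8],
    [[0,0,0],[0,0,0],0.8],
  ],
)

```text
clock: 23.83
tool_pos: [0.6006, 0.2344, 0.0815]
eef_rot: [-0.002, 0.707, 0.002, 0.707]
contact_force: [-0.2, -0.1, -4.8]
opening: 0.129
```

>>> drive_tool(
  deltas=[
    [[0,0,0],[0.1,0,0],0.8],
    [[0,0,0],[0.1,0,0],0.8],
    [[0,0,0],[0,0,0],0.8],
  ],
)

```text
clock: 24.08
tool_pos: [0.6005, 0.2341, 0.079]
eef_rot: [-0.002, 0.707, 0.002, 0.707]
contact_force: [-0.9, 0.6, -6.6]
opening: 0.132
```

>>> drive_tool(
  deltas=[
    [[0,0,0],[0.1,0,0],0.8],
    [[0,0,0],[0.05,0,0],0.8],
    [[0,0,0],[0,0,0],0.8],
    [[0,0,0],[0,0,0],0.8],
  ],
)

```text
clock: 24.42
tool_pos: [0.6004, 0.2342, 0.0786]
eef_rot: [-0.002, 0.707, 0.002, 0.707]
contact_force: [-2.7, -3.5, 6.1]
opening: 0.134
```

>>> drive_tool(
  deltas=[
    [[0,0,0],[0.05,0,0],0.8],
    [[0,0,0],[0.05,0,0],0.8],
    [[0,0,0],[0,0,0],0.8],
    [[0,0,0],[0,0,0],0.8],
  ],
)

```text
clock: 24.75
tool_pos: [0.6004, 0.2342, 0.0786]
eef_rot: [-0.002, 0.707, 0.001, 0.707]
contact_force: [-5.7, -4.5, 12.1]
opening: 0.132
```

Touchdown at z = 0.0786, exactly as predicted. I'll ease the pressure off and slide toward the stop.

>>> drive_tool(
  deltas=[
    [[0,0,0],[-0.1,0,0],0.8],
    [[0,0,0],[-0.05,0,0],0.8],
    [[0,0,0],[0,0,0.15],0.8],
    [[0,0,0],[0,0,0.15],0.8],
    [[0,0,0],[0,0,0.15],0.8],
    [[0,0,0],[0,0,0],0.8],
  ],
)

```text
clock: 25.25
tool_pos: [0.604, 0.2353, 0.0787]
eef_rot: [-0.002, 0.708, 0.002, 0.706]
contact_force: [-4.4, -0.8, 5.5]
opening: 0.132
```

>>> drive_tool(
  deltas=[
    [[0,0,0],[0,0,0.15],0.8],
    [[0,0,0],[0,0,0.15],0.8],
    [[0,0,0],[0,0,0],0.8],
  ],
)

```text
clock: 25.5
tool_pos: [0.6069, 0.2357, 0.0787]
eef_rot: [-0.002, 0.708, 0.003, 0.706]
contact_force: [-5.9, -1.0, 4.5]
opening: 0.133
```

>>> drive_tool(
  deltas=[
    [[0,0,0],[0,0,0.12],0.8],
    [[0,0,0],[0,0,0.12],0.8],
    [[0,0,0],[0,0,0],0.8],
  ],
)

```text
clock: 25.75
tool_pos: [0.6093, 0.2359, 0.0787]
eef_rot: [-0.002, 0.708, 0.003, 0.706]
contact_force: [-4.8, 0.0, 5.0]
opening: 0.133
```

>>> drive_tool(
  deltas=[
    [[0,0,0],[0,0,0.1],0.8],
    [[0,0,0],[0,0,0.1],0.8],
    [[0,0,0],[0,0,0],0.8],
  ],
)

```text
clock: 26.0
tool_pos: [0.6105, 0.2361, 0.0787]
eef_rot: [-0.002, 0.708, 0.003, 0.706]
contact_force: [-7.0, -0.8, 6.2]
opening: 0.135
```

>>> drive_tool(
  deltas=[
    [[0,0,0],[0,0,0.1],0.8],
    [[0,0,0],[0,0,0.1],0.8],
    [[0,0,0],[0,0,0],0.8],
  ],
)

```text
clock: 26.25
tool_pos: [0.6106, 0.2361, 0.0787]
eef_rot: [-0.003, 0.71, 0.003, 0.705]
contact_force: [-11.9, -0.9, 8.8]
opening: 0.131
```

>>> drive_tool(
  deltas=[
    [[0,0,0],[0,0,0.1],0.8],
    [[0,0,0],[0,0,0.1],0.8],
    [[0,0,0],[0,0,0],0.8],
    [[0,0,0],[0,0,0],0.8],
  ],
)

```text
clock: 26.58
tool_pos: [0.6107, 0.2361, 0.0788]
eef_rot: [-0.003, 0.711, 0.003, 0.703]
contact_force: [-16.0, -3.4, 13.1]
opening: 0.133
```

```bash
python3 - <<'E'
from h import *
print(r.get_state()['moment'].round(2),r.get_state()['q'].round(2));tgt([.611,.236,.0787],RD(0.2))
E
```

```text
[-0.62  3.02 -0.19] [ 0.05  1.16 -1.04  1.55  1.08  1.1   0.31]
turn [ 0.32 -0.58 -0.01] n 1.0
shift cm (after turn) [ 0.01 -0.01  0.03] n 0.006937509152373712
pos [0.6107 0.2361 0.0788] F [-16.    -3.42  13.06] op 0.133 t 26.58
```

Firmly against the stop: no more travel, and Fx is −16 N. Easing off, then letting go.

>>> drive_tool(
  deltas=[
    [[0,0,0],[-0.03,0,-0.1],0.8],
    [[0,0,0],[-0.03,0,-0.1],0.8],
    [[0,0,0],[-0.03,0,-0.1],0.8],
    [[0,0,0],[0,0,0],0.8],
  ],
)

```text
clock: 26.92
tool_pos: [0.6107, 0.236, 0.0788]
eef_rot: [-0.002, 0.709, 0.003, 0.705]
contact_force: [-7.5, 0.6, 2.9]
opening: 0.132
```

>>> drive_tool(
  deltas=[
    [[0,0,0],[0,0,0],1.6],
    [[0,0,0],[0,0,0],2],
    [[0,0,0],[0,0,0],2.6],
    [[0,0,0],[0,0,0],3],
    [[0,0,0],[0,0,0],3],
    [[0,0,0],[0,0,0],3],
  ],
)

```text
clock: 27.42
tool_pos: [0.6137, 0.2342, 0.079]
eef_rot: [-0.002, 0.707, 0.001, 0.707]
contact_force: [0.3, 0.2, 0.4]
opening: 0.342
```

>>> drive_tool(
  deltas=[
    [[0,0,0],[-0.5,0,0],3],
    [[0,0,0],[-1,0,0],3],
    [[0,0,0],[-1.5,0,0],3],
    [[0,0,0],[-2.5,0,0],3],
    [[0,0,0],[-3,0,0],3],
    [[0,0,0],[-3.5,0,0],3],
    [[0,0,0],[-3.5,0,0],3],
    [[0,0,0],[-3.5,0,0],3],
    [[0,0,0],[-3.5,0,-1.5],3],
    [[0,0,0],[-3.5,0,-3],3],
    [[0,0,0],[0,0,-3.5],3],
    [[0,0,0],[0,0,-2],3],
  ],
)

```text
clock: 28.42
tool_pos: [0.5132, 0.2358, 0.34]
eef_rot: [-0.002, 0.706, 0.004, 0.708]
contact_force: [-0.0, 0.5, -0.9]
opening: 0.335
```

```bash
python3 - <<'E'
from h import *
tgt();a,c=shot('wrist','w8');b,cb=shot('side','s8');t,ct=shot('top','t8')
cv2.imwrite('pics/fin.png',np.vstack([np.hstack([cv2.resize(a,(400,300)),cv2.resize(t,(400,300))]),np.hstack([cv2.resize(b,(400,300)),cv2.resize(b[140:230,160:280],(400,300))])])[:,:,::-1])
E
```

```text
pos [0.5132 0.2358 0.34  ] F [-0.02  0.54 -0.93] op 0.335 t 28.42
```

View pics/fin.png

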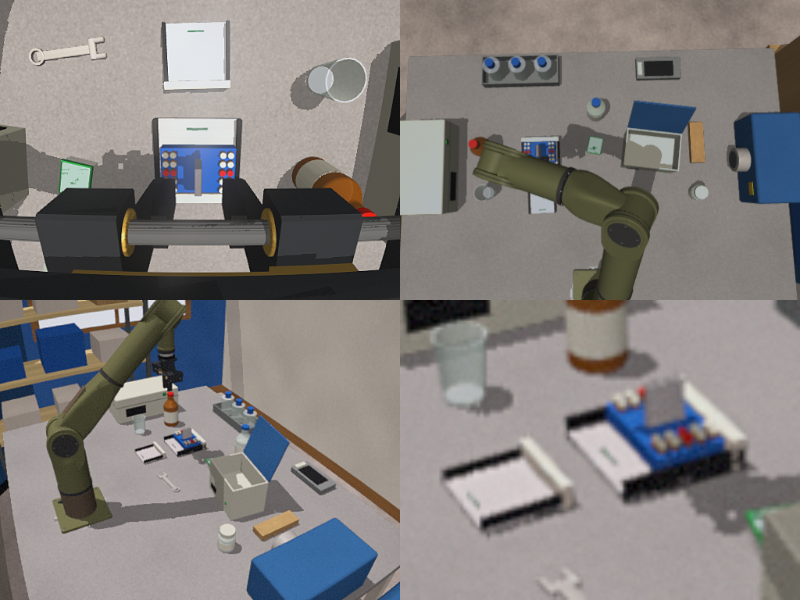

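The final composite shows the tray between the rails against the white stop, the lid open and the bystanders in place. One numeric check, then I'll hand in.

```bash
python3 - <<'E'
from h import *
a,c=load('w8');h=cv2.cvtColor(a,cv2.COLOR_RGB2HSV);g=cv2.cvtColor(a,cv2.COLOR_RGB2GRAY).astype(int)
m=((h[...,1]>120)&(h[...,0]>100)&(h[...,0]<130));m[:170]=0;m[225:]=0;m[:,:195]=0;m[:,310:]=0
pts=np.array([(u,np.where(m[:,u])[0].min()) for u in range(212,294,4)],float)
for z in(.040,.012):
    P=np.array([onz(c,u,v,z) for u,v in pts]);k=np.polyfit(P[:,1],P[:,0],1);print(z,'front edge x',np.polyval(k,.236).round(4),'yaw',np.degrees(-np.arctan(k[0])).round(2))
F=[]
for u in(220,240,260,280):
    v=np.argmax(np.diff(g[140:170,u]))+140.5;F.append(onz(c,u,v,.012));
F=np.array(F);print('deck front',F[:,0].round(4))
ys=[(np.where(m[v])[0].min(),np.where(m[v])[0].max()+1) for v in(190,194)];print(ys,[onz(c,u,190,.04)[1].round(4) for u in ys[0]])
E
```

```text
0.04 front edge x 0.5637 yaw -0.86
0.012 front edge x 0.5715 yaw -0.86
deck front [0.5128 0.5351 0.5349 0.5137]
[(np.int64(205), np.int64(303)), (np.int64(206), np.int64(303))] [np.float64(0.1679), np.float64(0.308)]
```

```bash
python3 - <<'E'
from h import *
a,c=load('w8');b=a.astype(float)
def edge(img,us,v0,v1,z):
    P=[]
    for u in us:
        d=np.abs(np.diff(img[v0:v1,u]));i=d.argmax();w=d[max(i-1,0):i+2];P.append(onz(c,u,v0+.5+max(i-1,0)+(w*np.arange(len(w))).sum()/w.sum(),z))
    P=np.array(P);k=np.polyfit(P[:,1],P[:,0],1);e=P[:,0]-np.polyval(k,P[:,1]);print(np.polyval(k,.236).round(4),'yaw',np.degrees(-np.arctan(k[0])).round(2),'rms',e.std().round(5))
us=[u for u in range(212,298,2)]
edge(b[...,0],[u for u in us if not 235<u<275],146,158,.012)
edge(b[...,0],us,178,196,.040)
v=cv2.resize(a[140:260,190:320],(780,600),interpolation=cv2.INTER_CUBIC)[:,:,::-1];cv2.imwrite('pics/fin2.png',v)
E
```

```text
0.5135 yaw -0.17 rms 0.00052
0.557 yaw 0.02 rms 0.00015
```

View pics/fin2.png

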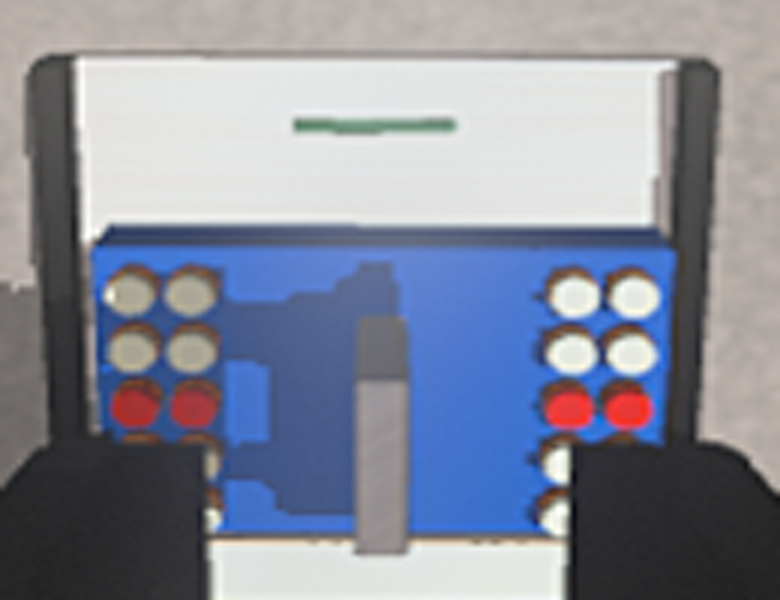

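The tray is parallel to the deck within about 0.2° and flush along the stop. Handing in.

```bash
python3 -c "
from plant import r
print(r.get_state()['clock'],r.finish_job())"
```

```text
the job is handed in; nothing more can be done
28.5667 None
```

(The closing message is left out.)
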